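# Lock the orange spool sleeve into its lapping pot

### The job

The orange spool sleeve has been dropped into its pot but is not locked yet. Press it straight down against the spring, turn it clockwise (seen from above) to the yellow marks, and let it rise into its notches so that it stays locked; then let go. Leave the blue sleeve, which is already locked in the other pot, alone.

Things in the scene. Friction and masses are not known exactly. Their poses are not given: they have to be found in the camera images.
- orange_sleeve: Loose orange plastic spool sleeve, 0.12 kg, upright in its pot. Origin: centre of underside, z up. Shank 48 mm wide, z 0-64 mm; two lugs along +x and -x, z 30-36, 8 wide, reaching 42 from the axis; flange 68 wide, z 64-70; grip bar on top, z 70-104, 56 long in x, 14 thick in y: pinch it along y from above. At the start its lugs stand in the entry slots, its origin 36 above the pot's.
- orange_pot: Fixed grey tube, bore 54 mm, rim 72 above the bench, 74 wide, foot 104 wide. Origin: centre of underside, z up. x axis runs through the two opposite locking notches (yellow marks on rim and foot). Entry slots, open at the rim, lie 56 deg counter-clockwise of them from above: from slot to notch turn clockwise 56 deg (start is within 8 deg of mid-slot; 10 deg play in the notch, then a wall).
- orange_pot_spring (a joint): Travel in m of the spring plate under the orange sleeve: 0 at the start, grows as it is pressed. The lugs clear the tooth beside the slot, so that it can turn, from 0.018; at 0.028 the flange meets the rim, end of travel. Locked, the spring holds the lugs up in the notches at 0.008. Spring force about 4 N at 0, 11 N at 0.028, plus damping (1 N at 40 mm/s).
- blue_sleeve: Blue plastic sleeve of the same shape, size, origin and axes as the orange one, already locked in a second pot of the same kind (origin 28 mm above the bench). To be left alone.
Things that resemble listed ones, but are neither listed nor needed, are in the scene too. There is more than one size of the orange_sleeve; the job needs the larger.

How it is judged:
By the outcome, as a careful person would: the job done as asked, in the order asked, and still so for the second after the job is handed in, with the robot touching nothing.
It also fails if it takes over 35 s, if anything falls off the work surface, if the arm or the gripper's body presses on something with over 40 N, if the wrist force passes 120 N, or if a joint passes its speed limit or range.

### The arm

A 7-joint arm with a two-finger parallel gripper is mounted at the origin on the work surface. World frame = base frame: x ahead of the robot, y to its left, z up, the work surface at z = 0. Lengths are in m, angles in rad, forces in N, time in s.
With the tool pointing down it reaches from about 0.4 to 0.925 m from the base axis. Payload 5.6 kg.
Tool frame: the origin (TCP) lies at the very end of the fingers, on their centre line; the grasp point (between the pads) lies 19 mm behind it; z points along the fingers, y is the direction in which the jaws open and shut (so a half turn about z gives the same grasp; the last joint's range is limited). The gripper opens to 85 mm and grips with 20 to 120 N. Pads are 22 mm wide; open, the fingers measure 114 mm over their backs; the gripper's body (76 mm by 85 mm) begins 54 mm behind the grasp point. The pads swing forward as they close: fully open they stand 13 mm farther back than shut.
Start: joints at [1.138, 0.468, -0.012, 1.603, 0.006, 1.071, -0.056], TCP at [0.247, -0.601, 0.231] pointing down, gripper open.
Joint ranges: [-2.53, 2.53], [-0.31, 2.02], [-1.57, 1.55], [0.28, 2.44], [-1.29, 4.43], [0.15, 1.84], [-2.92, 2.92]. Speed limits (rad/s): [2.57, 2.57, 3.14, 3.14, 3.14, 3.14, 3.14].

### API

Orientations are given as [roll, pitch, yaw] about the fixed x, y, z axes, in that order (R = Rz(yaw) Ry(pitch) Rx(roll)).
In Python, from cell import arm, viewer gives the robot as it stands.
- The arm moves only by the tool jog_arm, never from a script. Its argument "deltas" is a list of rows, each a list of 4 numbers: the shift along the tool's x, y, z in m, then the turn about the tool's z in rad. A call has 1 to 5 rows; each row is the pose to reach, as a shift and turn from the pose commanded when the call began, along the tool's axes at that moment; what a row does not reach only later rows make up. A row lasts 1/12 s, in which the tool goes at most 41.7 mm and 7.16 degrees, less where a joint would pass 70% of its speed; a pose out of reach is approached as far as the arm can. A call with a gripper value outside its range is refused whole. "jaw" is the closure, from 0 (fully open) to 1 (shut), set as the call begins (left out, the last holds). The fingers move at their own pace and stop on an object; the grip force is fixed at half the most. Time passes only in rows, so rows that repeat a pose let the fingers close. It gives the time, the measured TCP pose, the force and the opening at its end, in the units of the state.
- arm.get_state(): the state, without advancing time (a new reading comes with each control period).
- viewer.get_image(name): name is "side" or "top" or "wrist"; returns (picture, depth): 480x640x3 uint8, red, green, blue; 480x640 float32, m along the optical axis (not along the pixel's ray), 0 where there is no reading.
- viewer.get_calibration(name): a dict with "fov_y" (degrees; the focal length in pixels is half the picture's height over the tangent of half this angle, whatever the lens; pixels are square), "cx", "cy" (the principal point, pixels), "k1" (the pictures are not rectified: a ray, as slopes to the right and down, at radius r is drawn at 1 + k1 r^2 times it, then the intrinsics apply), "extrinsics" (4x4, takes a point from world to camera coordinates). Camera axes: x right, y down, z forward; pixel columns grow to the right and rows downward; lengths in m; the calibration is good to about 2 mm. A picture is of the moment at which its call begins: read the wrist's pose just before it. get_calibration takes no time and is no camera call; for the wrist camera it gives the pose at the moment of the call.
- arm.job_done(): hands the job in, once; it reports no verdict.
The state is a dict: "time": time; "joint_pos": joint angles; "qd": joint speeds; "effort": joint torques, N m; "tool_pos": TCP position; "tool_rot": TCP orientation; "contact_force": force on the tool from outside, world axes, zero at the start; "torque": the same for the moment, N m; "opening": opening from 0.0 (shut) to 1.0 (fully open).
Only numpy, scipy, OpenCV 4.12 (cv2) and the standard library are available. Lean on these libraries where they do the work, as an engineer would, in place of code of your own. Each camera call takes 0.05 s, during which the arm holds its last target.

## Working session

There is one attempt and no reset: what is moved stays moved. The work goes in short steps, Python scripts to look and compute and a tool call to move; the robot and the scene stay as the last step left them, time stands still between calls to the robot, and variables do not carry over. Pictures are saved under pics/ and viewed, and the job is handed in when it is done.

Besides the shell and the picture viewer there is one more tool, called after ">>>" in YAML: its name, and indented under it one key for each argument. jog_arm: Moves the arm, as the interface text tells. Its arguments: {"type":"object","properties":{"deltas":{"type":"array"},"jaw":{"type":"number"}},"required":["deltas"]}

```bash
ls; mkdir -p pics; cat > h.py <<'E'
import numpy as np, cv2
from cell import arm, viewer
def K(c):
    f=240/np.tan(np.radians(c["fov_y"])/2); return f
def ray(c,u,v):
    f=K(c); d=np.array([(u-c["cx"])/f,(v-c["cy"])/f]); s=d.copy()
    for _ in range(30): s=d/(1+c["k1"]*(s@s))
    E=np.array(c["extrinsics"]); R=E[:3,:3]; o=-R.T@E[:3,3]
    return o,R.T@np.array([s[0],s[1],1.])
def onz(c,u,v,z):
    o,d=ray(c,u,v); return o+d*(z-o[2])/d[2]
def atdepth(c,u,v,D):
    o,d=ray(c,u,v); return o+d*D
def save(n,p): cv2.imwrite(n,cv2.cvtColor(p,cv2.COLOR_RGB2BGR))
E
python3 - <<'E'
from h import *
print(arm.get_state())
for n in("top","side","wrist"):
    c=viewer.get_calibration(n); p,d=viewer.get_image(n); save(f"pics/{n}0.png",p); np.savez(f"{n}0.npz",p=p,d=d,c=np.array(c,dtype=object)); print(n,c)
E
```

```text
pics
{'time': 0.0, 'joint_pos': array([ 1.1379976 ,  0.46840778, -0.01163636,  1.60367051,  0.00601895,
        1.0713684 , -0.05633534]), 'qd': array([-1.08422941e-03, -3.94820230e-04,  8.36871839e-04,  3.39286173e-04,
       -6.09965561e-05,  3.70503032e-04,  1.13048332e-03]), 'effort': array([-1.17615905e-04, -5.32390809e+01,  2.11646355e-02, -2.51311755e+01,
        1.13967768e-02,  7.79413356e-03, -8.64979086e-06]), 'tool_pos': array([ 0.24673265, -0.60072848,  0.23029907]), 'tool_rot': array([-3.13977775e+00,  1.27574988e-04,  3.89738810e-01]), 'contact_force': array([-0.58957205, -0.14779526, -0.44768757]), 'torque': array([-0.00730671, -0.00049761,  0.0398867 ]), 'opening': 0.9992909120913134}
top {'fov_y': 52.12891766094437, 'cx': 316.27414365826587, 'cy': 241.1386858651261, 'k1': -0.0984844364678303, 'extrinsics': array([[-3.00919702e-02, -9.99541236e-01, -3.43375529e-03,
        -4.08959805e-04],
       [-9.99309493e-01,  3.01595440e-02, -2.17011235e-02,
         4.70205182e-01],
       [ 2.17947283e-02,  2.77835469e-03, -9.99758606e-01,
         8.25787159e-01],
       [ 0.00000000e+00,  0.00000000e+00,  0.00000000e+00,
         1.00000000e+00]])}
side {'fov_y': 53.78549110728925, 'cx': 322.5909777688899, 'cy': 249.1132032362329, 'k1': -0.0505189231128852, 'extrinsics': array([[ 0.91053371, -0.41296992,  0.019601  , -0.44226225],
       [-0.29008142, -0.67192762, -0.68144409,  0.18812971],
       [ 0.29458636,  0.61479193, -0.73160765,  0.54407545],
       [ 0.        ,  0.        ,  0.        ,  1.        ]])}
wrist {'fov_y': 59.006023560504694, 'cx': 321.9418689851447, 'cy': 241.48739622314835, 'k1': -0.09735112684534414, 'extrinsics': array([[ 0.38068609, -0.92470021, -0.0027621 , -0.64928346],
       [-0.87739227, -0.36215006,  0.31469054, -0.04105658],
       [-0.2919947 , -0.11737487, -0.9491903 ,  0.3810991 ],
       [ 0.        ,  0.        ,  0.        ,  1.        ]])}
```

View pics/top0.png

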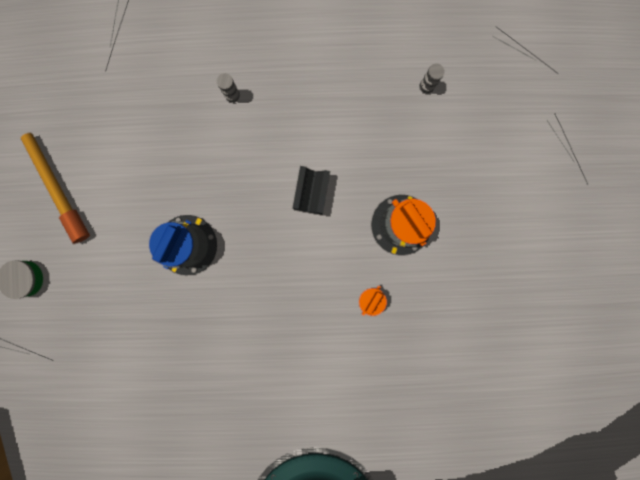

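View pics/side0.png

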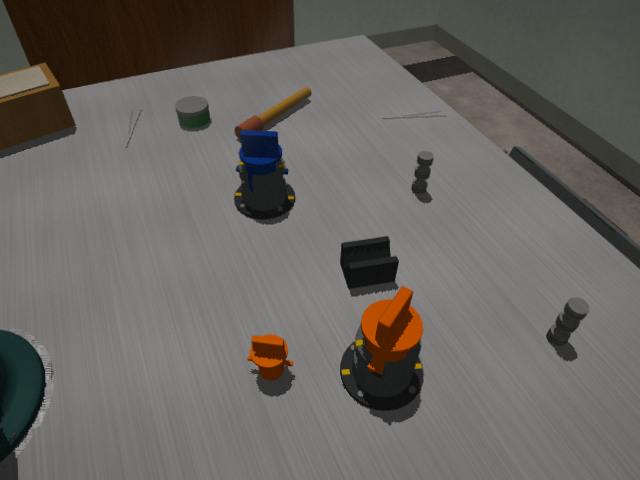

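View pics/wrist0.png

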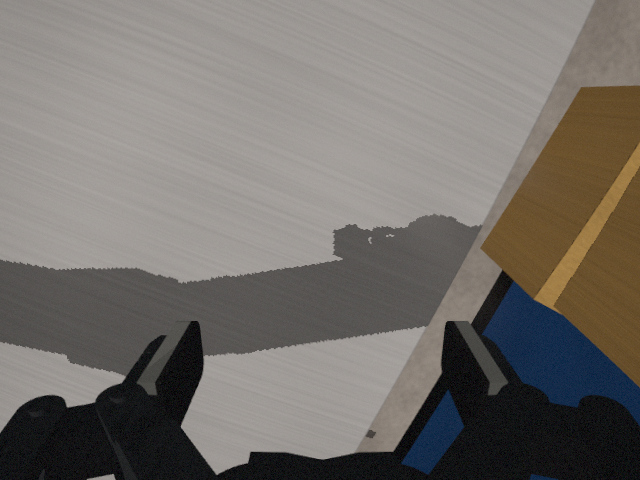

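Candidates in the top view: the large orange sleeve in a pot at (412,222), the small orange sleeve standing free at (373,301), and the blue sleeve at (172,243), which stays as it is. The first one fits: it is the larger and sits in a pot with its lugs raised. I'll crop and measure it.

```bash
python3 - <<'E'
from h import *
D=np.load("top0.npz",allow_pickle=True);p,d,c=D["p"],D["d"],D["c"].item()
cr=p[180:270,360:450]; save("pics/crop_top.png",cv2.resize(cr,(600,600),interpolation=cv2.INTER_CUBIC))
S=np.load("side0.npz",allow_pickle=True);ps,ds,cs=S["p"],S["d"],S["c"].item()
save("pics/crop_side.png",cv2.resize(ps[280:420,325:445],(600,700))[:600])
def pts(c,d,m):
    v,u=np.nonzero(m&(d>0)); return np.array([atdepth(c,a,b,d[b,a]) for a,b in zip(u,v)]),u,v
for n,c_,p_,d_,box in(("top",c,p,d,(360,450,180,270)),("side",cs,ps,ds,(325,445,280,420))):
    h=cv2.cvtColor(p_,cv2.COLOR_RGB2HSV); m=(h[...,0]<14)&(h[...,1]>150)&(h[...,2]>60)
    M=np.zeros_like(m);M[box[2]:box[3],box[0]:box[1]]=1; m&=M
    P,u,v=pts(c_,d_,m)
    print(n,len(P),np.histogram(P[:,2],bins=np.arange(.04,.16,.005)))
    for lo,hi,t in((.130,.148,"bar"),(.098,.112,"flange")):
        q=P[(P[:,2]>lo)&(P[:,2]<hi)]
        if len(q)<5: continue
        r=cv2.minAreaRect((q[:,:2]*1000).astype(np.float32)); print(t,len(q),q.mean(0),np.median(q[:,2]),r)
        (cx,cy),R=cv2.minEnclosingCircle((q[:,:2]*1000).astype(np.float32)); print(cx,cy,R)
        ev,V=np.linalg.eigh(np.cov(q[:,:2].T)); print("ax deg",np.degrees(np.arctan2(V[1,1],V[0,1]))%180)
    # yellow
    ym=(h[...,0]>18)&(h[...,0]<35)&(h[...,1]>120)&(h[...,2]>90)&M.astype(bool)
    k,l,s,ce=cv2.connectedComponentsWithStats(ym.astype(np.uint8))
    for i in range(1,k):
        vv,uu=np.nonzero(l==i); dd=np.median(d_[vv,uu]); print("yel",s[i,4],ce[i],atdepth(c_,*ce[i],dd))
E
```

```text
top 1378 (array([  0,   0,   0,   1,   1,   8,  57,   0,   0,   0,   0,   0, 254,
       569,  25,  23,  27,  28,  26, 231,  92,   0,   0]), array([0.04 , 0.045, 0.05 , 0.055, 0.06 , 0.065, 0.07 , 0.075, 0.08 ,
       0.085, 0.09 , 0.095, 0.1  , 0.105, 0.11 , 0.115, 0.12 , 0.125,
       0.13 , 0.135, 0.14 , 0.145, 0.15 , 0.155]))
bar 349 [ 0.49120826 -0.16025152  0.13868595] 0.1392145390184487 ((493.694580078125, -159.6450653076172), (55.76726531982422, 15.118013381958008), 32.65501403808594)
492.96240234375 -158.40927124023438 28.193920135498047
ax deg 32.38622464493389
flange 832 [ 0.49450951 -0.16208133  0.10568677] 0.10561931596400576 ((493.9131774902344, -160.13340759277344), (66.11346435546875, 66.03648376464844), 61.43982696533203)
493.86114501953125 -160.0330810546875 33.99919128417969
ax deg 134.64938698506646
yel 13 [409.38461538 197.07692308] [ 0.54012232 -0.17516161  0.00600549]
yel 27 [402.2962963  243.59259259] [ 0.46064653 -0.14890055  0.07162843]
yel 37 [393.83783784 249.89189189] [ 0.45116913 -0.14547055  0.0060741 ]
side 3353 (array([  16,   14,   11,   14,   27,   
[... 390 characters left out ...]
88964844, -160.8462677001953), (56.34296798706055, 14.37934684753418), 31.515485763549805)
492.7881774902344 -160.65570068359375 28.261676788330078
ax deg 32.06837375113568
flange 1873 [ 0.49032481 -0.1659388   0.10538957] 0.1054033698767251 ((492.0334777832031, -161.55563354492188), (64.90092468261719, 66.72679138183594), 43.42533874511719)
493.1281433105469 -160.56729125976562 34.15427780151367
ax deg 133.84261513492137
yel 45 [358.46666667 342.37777778] [ 0.46104372 -0.14947532  0.07203328]
yel 1 [420. 340.] [ 0.52703972 -0.17521202  0.07196562]
yel 38 [417.84210526 365.60526316] [ 0.53711001 -0.17542086  0.00618944]
yel 47 [345.40425532 371.46808511] [ 0.4506239  -0.14545091  0.00555113]
```

View pics/crop_top.png

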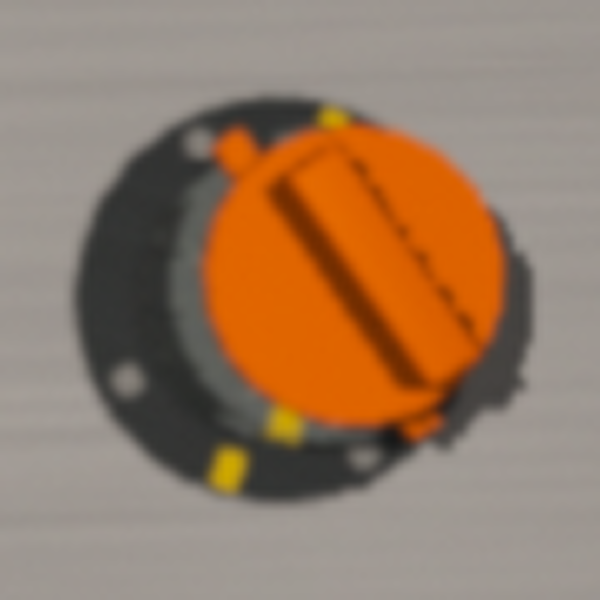

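View pics/crop_side.png

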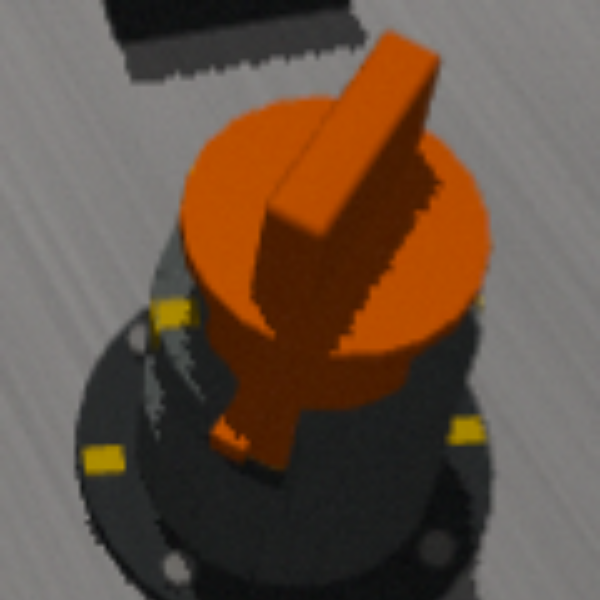

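The crop confirms it: the large sleeve is unlocked in a pot, and its lugs sit about 51° counter-clockwise of the yellow marks. In the top crop, the bar runs from upper left to lower right. The yellow foot marks are at top px (409,197) and (394,250), with a rim mark at (402,244).

- **Sleeve:** about (0.4935, -0.160). The bar is at 32° and its top is at z 0.139, against 0.140 expected.
- **Notch axis:** about -19°, so the slot is at about 37°. The start is within the 8° tolerance of that.

Next I'll move towards it.

>>> jog_arm:
  deltas:
    - [0.031,-0.025,0,0]
    - [0.062,-0.05,0,0]
    - [0.093,-0.075,0,0]
    - [0.124,-0.1,0,0]
    - [0.155,-0.125,0,0]
  jaw: 0

```text
time: 0.57
tool_pos: [0.3433, -0.4249, 0.2311]
tool_rot: [-3.141, 0.0, 0.389]
contact_force: [0.0, -0.3, 0.3]
opening: 0.997
```

>>> jog_arm:
  deltas:
    - [0.031,-0.025,0,0]
    - [0.062,-0.05,0,0]
    - [0.093,-0.075,0,0]
    - [0.124,-0.1,0,0]
    - [0.155,-0.125,0,0]

```text
time: 0.98
tool_pos: [0.4391, -0.2504, 0.2313]
tool_rot: [3.141, 0.0, 0.39]
contact_force: [-0.0, 0.8, 0.7]
opening: 0.998
```

```bash
cat > w.py <<'E'
from h import *
import sys
def world2tool(dx,dy,yaw): return dx*np.cos(yaw)+dy*np.sin(yaw), dx*np.sin(yaw)-dy*np.cos(yaw)
def rep(x,y,z,yawdeg):
    s=arm.get_state(); t=s["tool_pos"]; r=s["tool_rot"]
    print("t",s["time"],"pos",t.round(4),"rot",np.degrees(r).round(2),"F",s["contact_force"].round(1),"T",s["torque"].round(2),"op",round(s["opening"],3),"q",s["joint_pos"].round(2))
    print("need tool xy",np.round(world2tool(x-t[0],y-t[1],r[2]),4),"z",round(t[2]-z,4),"turn",round(r[2]-np.radians(yawdeg),4))
if __name__=="__main__": rep(*map(float,sys.argv[1:5]))
E
python3 w.py .4937 -.1602 .23 32.2
```

```text
t 0.9833 pos [ 0.4391 -0.2504  0.2313] rot [1.7999e+02 1.0000e-02 2.2320e+01] F [-0.   0.8  0.7] T [-0.03 -0.03  0.02] op 0.998 q [ 0.63  0.24 -0.2   1.94  0.06  0.97 -0.78]
need tool xy [ 0.0847 -0.0627] z 0.0013 turn -0.1724
```

>>> jog_arm:
  deltas:
    - [0.028,-0.021,0,-0.06]
    - [0.056,-0.042,0,-0.12]
    - [0.0845,-0.0625,0,-0.172]
    - [0.0845,-0.0625,0,-0.172]
    - [0.0845,-0.0625,0,-0.172]

```text
time: 1.4
tool_pos: [0.4939, -0.1602, 0.2311]
tool_rot: [-3.141, -0.0, 0.566]
contact_force: [-0.4, -1.7, -0.5]
opening: 1.005
```

```bash
python3 w.py .4937 -.1602 .112 32.2; python3 - <<'E'
from h import *
c=viewer.get_calibration("wrist"); p,d=viewer.get_image("wrist"); save("pics/wrist1.png",p)
h=cv2.cvtColor(p,cv2.COLOR_RGB2HSV); m=(h[...,0]<14)&(h[...,1]>150)&(h[...,2]>50)&(d>0)
v,u=np.nonzero(m); P=np.array([atdepth(c,a,b,d[b,a]) for a,b in zip(u,v)])
for lo,hi in((.133,.148),(.101,.110)):
    q=P[(P[:,2]>lo)&(P[:,2]<hi)&(np.hypot(P[:,0]-.4937,P[:,1]+.16)<.05)]
    print(len(q),np.median(q[:,2]),cv2.minAreaRect((q[:,:2]*1000).astype(np.float32)),cv2.minEnclosingCircle((q[:,:2]*1000).astype(np.float32)))
ym=((h[...,0]>18)&(h[...,0]<35)&(h[...,1]>120)&(h[...,2]>60)).astype(np.uint8)
k,l,s,ce=cv2.connectedComponentsWithStats(ym)
for i in range(1,k):
    if s[i,4]>15:
        vv,uu=np.nonzero(l==i); print("yel",s[i,4],ce[i],atdepth(c,*ce[i],np.median(d[vv,uu])))
E
```

```text
t 1.4 pos [ 0.4939 -0.1602  0.2311] rot [-1.7997e+02 -1.0000e-02  3.2430e+01] F [-0.4 -1.7 -0.5] T [-0.07 -0.01  0.03] op 1.005 q [ 0.49  0.27 -0.29  1.91  0.09  0.98 -0.84]
need tool xy [-0.0001 -0.0001] z 0.1191 turn 0.0041
86 0.13974015587174804 ((495.3349609375, -160.9600372314453), (55.620079040527344, 12.62458610534668), 32.06970977783203) ((494.59259033203125, -160.13502502441406), 28.004016876220703)
233 0.10580100130404502 ((493.97735595703125, -158.3233642578125), (66.20046997070312, 56.523128509521484), 28.949325561523438) ((495.0869445800781, -160.9188995361328), 33.95978927612305)
yel 107 [364.3271028  165.77570093] [ 0.53786937 -0.17571399  0.00627509]
yel 102 [361.20588235 187.64705882] [ 0.52810063 -0.17217144  0.07202341]
```

View pics/wrist1.png

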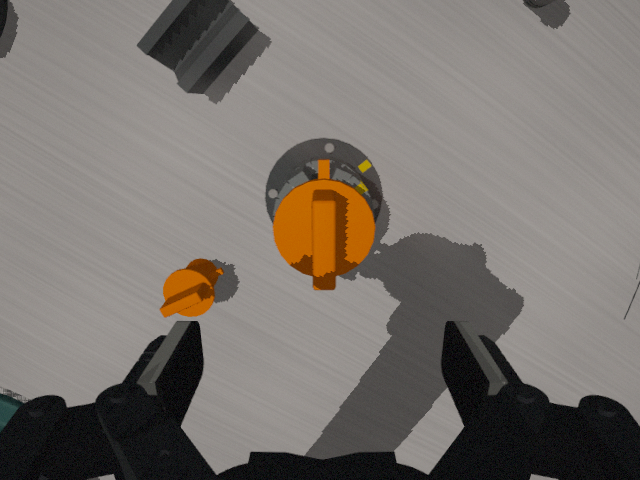

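The wrist view shows the bar at (323,240), in line with the tool and centred between the fingers at (190,320) and (455,320). The small decoy at (190,290) is well off to the side. The position, angle and notch axis agree with the other cameras, so I'll descend and close.

>>> jog_arm:
  deltas:
    - [0.0006,0.0003,0.035,0]
    - [0.0006,0.0003,0.07,0]
    - [0.0006,0.0003,0.1,0]
    - [0.0006,0.0003,0.118,0]
    - [0.0006,0.0003,0.118,0]

```text
time: 1.87
tool_pos: [0.4899, -0.1634, 0.1093]
tool_rot: [-3.136, 0.006, 0.558]
contact_force: [-0.3, 0.1, -0.2]
opening: 1.002
```

>>> jog_arm:
  deltas:
    - [0,0,0,0]
    - [0,0,0,0]
    - [0,0,0,0]
    - [0,0,0,0]
    - [0,0,0,0]
  jaw: 1

```text
time: 2.28
tool_pos: [0.4945, -0.1626, 0.1145]
tool_rot: [3.14, -0.001, 0.561]
contact_force: [-0.1, -0.2, 0.3]
opening: 0.299
```

>>> jog_arm:
  deltas:
    - [0,0,0,0]
    - [0,0,0,0]
    - [0,0,0,0]
    - [0,0,0,0]
    - [0,0,0,0]

```text
time: 2.7
tool_pos: [0.4942, -0.1625, 0.1136]
tool_rot: [3.141, -0.0, 0.562]
contact_force: [1.4, -0.3, 2.1]
opening: 0.152
```

```bash
python3 w.py .4944 -.1606 .113 32.2
```

```text
t 2.7 pos [ 0.4942 -0.1625  0.1136] rot [ 1.7995e+02 -3.0000e-02  3.2180e+01] F [ 1.4 -0.3  2.1] T [-0.34 -0.13 -0.01] op 0.152 q [ 0.46  0.43 -0.26  2.    0.16  0.73 -0.9 ]
need tool xy [ 0.0012 -0.0015] z 0.0006 turn -0.0003
```

>>> jog_arm:
  deltas:
    - [0.001,-0.0015,0.003,0]
    - [0.001,-0.0015,0.008,0]
    - [0.001,-0.0015,0.013,0]
    - [0.001,-0.0015,0.018,0]
    - [0.001,-0.0015,0.023,0]

```text
time: 3.12
tool_pos: [0.4945, -0.1611, 0.0906]
tool_rot: [3.14, -0.0, 0.561]
contact_force: [-1.1, -2.9, 9.7]
opening: 0.151
```

>>> jog_arm:
  deltas:
    - [0,0,0,0]
    - [0,0,0,0]
    - [0,0,0,0]

```text
time: 3.37
tool_pos: [0.4944, -0.161, 0.0906]
tool_rot: [3.14, -0.0, 0.562]
contact_force: [-0.9, -1.8, 7.7]
opening: 0.153
```

```bash
python3 w.py .4944 -.1606 .09 -19; cat > look.py <<'E'
from h import *
import sys
n=sys.argv[1]
for cam in ("side","top"):
    c=viewer.get_calibration(cam); p,d=viewer.get_image(cam)
    h=cv2.cvtColor(p,cv2.COLOR_RGB2HSV); m=(h[...,0]<14)&(h[...,1]>150)&(h[...,2]>50)&(d>0)
    v,u=np.nonzero(m); P=np.array([atdepth(c,a,b,d[b,a]) for a,b in zip(u,v)])
    P=P[np.hypot(P[:,0]-.4945,P[:,1]+.1605)<.055]
    print(cam,[(round(.001*z),int(k)) for k,z in zip(*np.histogram(P[:,2]*1e6,bins=np.arange(30e3,150e3,3e3))) if k])
    save(f"pics/{cam}_{n}.png",cv2.resize(p[240:430,280:500],(660,570)) if cam=="side" else cv2.resize(p[150:300,330:500],(680,600)))
E
python3 look.py press
```

```text
t 3.3667 pos [ 0.4944 -0.161   0.0906] rot [ 1.7992e+02 -2.0000e-02  3.2170e+01] F [-0.9 -1.8  7.7] T [-0.63  0.11  0.  ] op 0.153 q [ 0.45  0.47 -0.25  2.01  0.18  0.68 -0.92]
need tool xy [ 0.0002 -0.0004] z 0.0006 turn 0.8932
side [(30, 11), (33, 10), (36, 8), (39, 10), (42, 27), (45, 75), (48, 61), (51, 17), (54, 20), (57, 11), (60, 1), (66, 1), (69, 7), (72, 1), (75, 36), (78, 191), (81, 991), (84, 34), (87, 23), (90, 28), (93, 21), (96, 28), (99, 29), (102, 31), (105, 31), (108, 26), (111, 35), (114, 316), (117, 44), (123, 1), (126, 1), (135, 1)]
top [(30, 5), (42, 2), (45, 14), (48, 10), (57, 1), (66, 1), (69, 7), (72, 3), (75, 1), (78, 21), (81, 75), (84, 6), (87, 2), (90, 2), (93, 3), (96, 1), (99, 2), (102, 1), (108, 1), (111, 3), (114, 3), (117, 2), (132, 1), (135, 2), (141, 3), (144, 4)]
```

View pics/side_press.png

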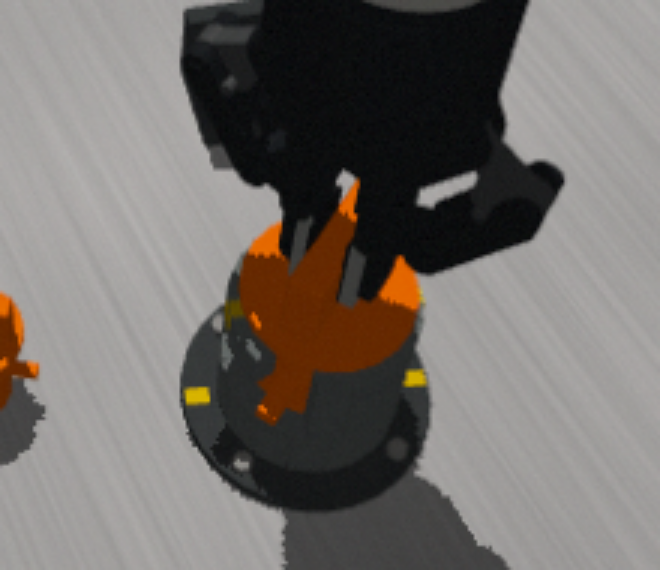

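The side view shows the sleeve gripped and pressed. The flange went from z 0.106 to 0.082, a travel of about 23 mm and inside the 18–28 mm window. Next I'll turn it clockwise.

>>> jog_arm:
  deltas:
    - [0,0,0,0.06]
    - [0,0,0,0.15]
    - [0,0,0,0.25]
    - [0,0,0,0.35]
    - [0,0,0,0.45]

```text
time: 3.88
tool_pos: [0.495, -0.1603, 0.0909]
tool_rot: [3.141, -0.002, 0.107]
contact_force: [0.3, -1.0, 7.5]
opening: 0.151
```

```bash
python3 w.py .4944 -.1606 .09 -19
```

```text
t 3.8833 pos [ 0.495  -0.1603  0.0909] rot [ 1.7997e+02 -1.3000e-01  6.1500e+00] F [ 0.3 -1.   7.5] T [-0.19 -0.09  0.04] op 0.151 q [ 0.36  0.46 -0.14  2.02  0.1   0.67 -1.3 ]
need tool xy [-0.0006  0.0002] z 0.0009 turn 0.4389
```

Low torque, turning freely. On with the turn.

>>> jog_arm:
  deltas:
    - [0,0,0,0.1]
    - [0,0,0,0.2]
    - [0,0,0,0.3]
    - [0,0,0,0.39]
    - [0,0,0,0.44]

```text
time: 4.3
tool_pos: [0.4951, -0.1604, 0.0909]
tool_rot: [-3.141, -0.003, -0.332]
contact_force: [1.7, 0.2, 7.8]
opening: 0.153
```

>>> jog_arm:
  deltas:
    - [0,0,0,0]
    - [0,0,0,0]
    - [0,0,0,0]

```text
time: 4.55
tool_pos: [0.4951, -0.1604, 0.0909]
tool_rot: [-3.141, -0.002, -0.328]
contact_force: [0.9, -0.5, 7.3]
opening: 0.15
```

```bash
python3 w.py .4944 -.1606 .107 -19;  python3 look.py turn
```

```text
t 4.55 pos [ 0.4951 -0.1604  0.0909] rot [-1.7999e+02 -1.4000e-01 -1.8790e+01] F [ 0.9 -0.5  7.3] T [-0.23 -0.07 -0.06] op 0.15 q [ 0.27  0.45 -0.03  2.02  0.02  0.67 -1.67]
need tool xy [-0.0006  0.0004] z -0.0161 turn 0.0036
side [(30, 16), (33, 23), (36, 20), (39, 14), (42, 21), (45, 37), (48, 34), (51, 18), (54, 20), (57, 8), (60, 2), (66, 2), (69, 11), (72, 3), (75, 36), (78, 143), (81, 898), (84, 45), (87, 29), (90, 22), (93, 32), (96, 22), (99, 26), (102, 33), (105, 27), (108, 26), (111, 34), (114, 102), (117, 16), (132, 1)]
top [(30, 1), (45, 6), (48, 2), (66, 1), (69, 4), (72, 1), (75, 3), (78, 14), (81, 49), (84, 4), (87, 5), (90, 5), (93, 4), (96, 1), (99, 2), (102, 3), (105, 3), (108, 1), (111, 5), (114, 17), (132, 1), (138, 1), (141, 6), (144, 3)]
```

View pics/side_turn.png

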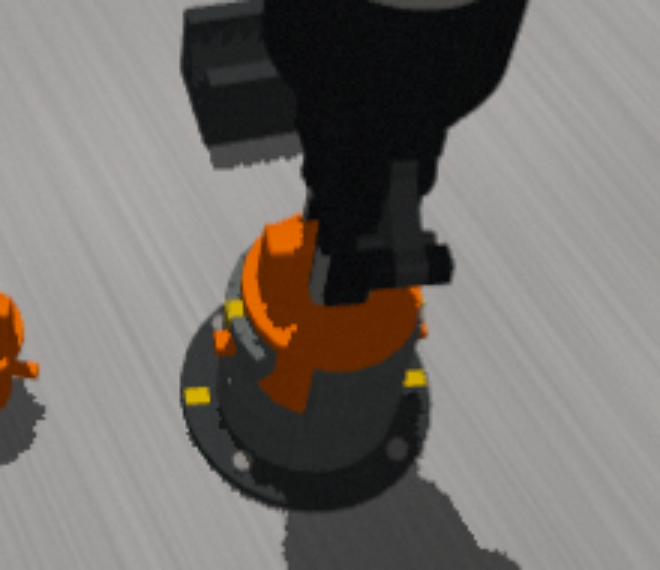

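The left lug at (223,342) now sits under the yellow rim mark at (234,310), and the far one shows near (425,330). The angle is -18.8°. Now I'll let it rise about 14 mm, which should bring the travel close to 0.008.

>>> jog_arm:
  deltas:
    - [-0.0003,0.0002,-0.003,0]
    - [-0.0006,0.0004,-0.006,0]
    - [-0.0006,0.0004,-0.009,0]
    - [-0.0006,0.0004,-0.012,0]
    - [-0.0006,0.0004,-0.014,0]

```text
time: 5.07
tool_pos: [0.4946, -0.1604, 0.1049]
tool_rot: [-3.141, -0.003, -0.328]
contact_force: [3.4, -0.5, 5.0]
opening: 0.145
```

>>> jog_arm:
  deltas:
    - [0,0,0,0]
    - [0,0,0,0]

```text
time: 5.23
tool_pos: [0.4943, -0.1604, 0.1046]
tool_rot: [-3.141, -0.002, -0.328]
contact_force: [3.4, 0.0, 4.6]
opening: 0.155
```

```bash
python3 w.py .4944 -.1606 .107 -19;  python3 look.py rise
```

```text
t 5.2333 pos [ 0.4943 -0.1604  0.1046] rot [-1.7997e+02 -1.3000e-01 -1.8790e+01] F [3.4 0.  4.6] T [ 0.05 -0.98  0.08] op 0.155 q [ 0.27  0.43 -0.03  2.02  0.02  0.7  -1.67]
need tool xy [0.0002 0.0001] z -0.0024 turn 0.0036
side [(30, 23), (33, 16), (36, 15), (39, 21), (42, 16), (45, 17), (48, 17), (51, 19), (54, 23), (57, 26), (60, 51), (63, 58), (66, 46), (69, 47), (72, 19), (87, 7), (90, 70), (93, 596), (96, 475), (99, 41), (102, 42), (105, 27), (108, 26), (111, 30), (114, 28), (117, 31), (120, 31), (123, 25), (126, 95), (129, 69)]
top [(33, 1), (54, 1), (60, 8), (63, 1), (69, 5), (72, 2), (90, 5), (93, 36), (96, 31), (99, 5), (102, 2), (105, 4), (108, 4), (111, 3), (114, 6), (117, 5), (120, 3), (123, 6), (126, 12), (129, 11)]
```

View pics/side_rise.png

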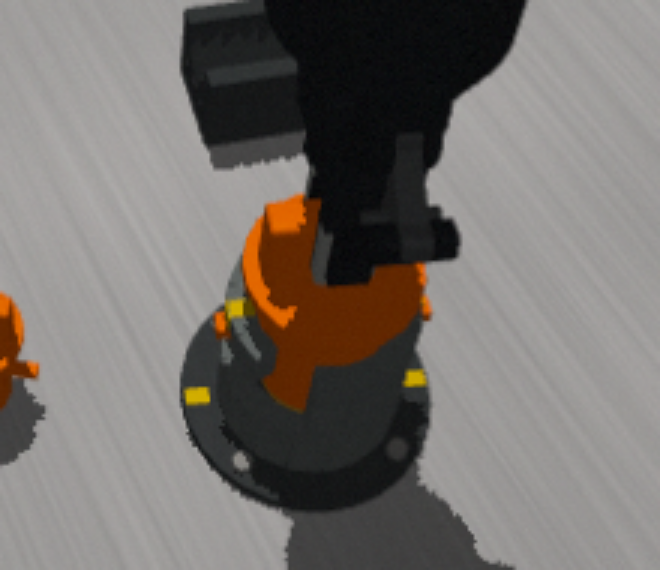

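The flange is at about 0.096, against roughly 0.098 when locked, so the lugs are just below their seats. I'll raise it another 1 mm and then open the jaws.

>>> jog_arm:
  deltas:
    - [0.0003,0,-0.001,0]
    - [0.0005,0,-0.0015,0]
    - [0.0005,0,-0.0015,0]

```text
time: 5.58
tool_pos: [0.4934, -0.1605, 0.1056]
tool_rot: [-3.141, 0.001, -0.328]
contact_force: [1.9, 0.3, 4.4]
opening: 0.152
```

>>> jog_arm:
  deltas:
    - [0,0,0,0]
    - [0,0,0,0]
    - [0,0,0,0]
    - [0,0,0,0]
    - [0,0,0,0]
  jaw: 0

```text
time: 6.0
tool_pos: [0.4929, -0.1608, 0.1053]
tool_rot: [3.141, 0.002, -0.329]
contact_force: [-0.7, 0.4, 0.2]
opening: 0.851
```

>>> jog_arm:
  deltas:
    - [0,0,0,0]
    - [0,0,0,0]
    - [0,0,0,0]
    - [0,0,0,0]
    - [0,0,0,0]

```text
time: 6.42
tool_pos: [0.4936, -0.1608, 0.1058]
tool_rot: [3.142, 0.0, -0.328]
contact_force: [0.5, 0.7, -1.1]
opening: 1.001
```

>>> jog_arm:
  deltas:
    - [0,0,-0.02,0]
    - [0,0,-0.05,0]
    - [0,0,-0.085,0]
    - [0,0,-0.12,0]
    - [0,0,-0.15,0]

```text
time: 6.83
tool_pos: [0.4938, -0.1608, 0.2582]
tool_rot: [-3.142, -0.001, -0.328]
contact_force: [0.4, -0.2, 0.3]
opening: 1.002
```

>>> jog_arm:
  deltas:
    - [-0.035,0.01,0,0]
    - [-0.07,0.02,0,0]
    - [-0.105,0.03,0,0]
    - [-0.12,0.04,0,0]
    - [-0.12,0.04,0,0]

```text
time: 7.25
tool_pos: [0.3634, -0.1605, 0.2558]
tool_rot: [3.141, 0.001, -0.331]
contact_force: [0.5, -0.1, -0.0]
opening: 0.998
```

```bash
python3 w.py .4944 -.1606 .107 -19;  python3 look.py end; python3 - <<'E'
from h import *
for cam in("side","top","wrist"):
    c=viewer.get_calibration(cam); p,d=viewer.get_image(cam)
    h=cv2.cvtColor(p,cv2.COLOR_RGB2HSV); m=(h[...,0]<14)&(h[...,1]>150)&(h[...,2]>50)&(d>0)
    v,u=np.nonzero(m); P=np.array([atdepth(c,a,b,d[b,a]) for a,b in zip(u,v)])
    P=P[np.hypot(P[:,0]-.4945,P[:,1]+.1605)<.055]
    for lo,hi in((.123,.137),(.09,.103)):
        q=P[(P[:,2]>lo)&(P[:,2]<hi)]
        if len(q)>9: print(cam,len(q),np.median(q[:,2]),cv2.minAreaRect((q[:,:2]*1000).astype(np.float32)))
E
```

```text
t 7.25 pos [ 0.3634 -0.1605  0.2558] rot [ 1.7996e+02  6.0000e-02 -1.8960e+01] F [ 0.5 -0.1 -0. ] T [-0.05 -0.02 -0.04] op 0.998 q [ 0.34  0.   -0.01  2.15  0.    1.   -1.57]
need tool xy [ 0.1239 -0.0425] z 0.1488 turn 0.0006
side [(30, 20), (33, 21), (36, 16), (39, 22), (42, 16), (45, 17), (48, 16), (51, 20), (54, 17), (57, 28), (60, 34), (63, 70), (66, 45), (69, 52), (72, 33), (75, 3), (90, 30), (93, 126), (96, 1069), (99, 95), (102, 73), (105, 84), (108, 90), (111, 77), (114, 82), (117, 83), (120, 85), (123, 97), (126, 84), (129, 436), (132, 93)]
top [(30, 2), (33, 6), (54, 1), (57, 1), (60, 5), (63, 10), (69, 7), (72, 4), (90, 1), (93, 41), (96, 220), (99, 40), (102, 8), (105, 9), (108, 13), (111, 14), (114, 14), (117, 13), (120, 15), (123, 13), (126, 20), (129, 97), (132, 29)]
side 721 0.1307447423403783 ((492.62786865234375, -160.2713623046875), (14.494876861572266, 55.571842193603516), 70.36029815673828)
side 1386 0.09744108979098368 ((490.54962158203125, -161.4296417236328), (61.37529754638672, 66.45504760742188), 19.03545570373535)
top 158 0.1307140759819284 ((493.416015625, -158.89988708496094), (14.412127494812012, 56.121456146240234), 71.24053955078125)
top 302 0.09755028854554154 ((493.3522033691406, -159.7665252685547), (66.39933013916016, 65.21873474121094), 88.11746215820312)
wrist 68 0.12822847693550873 ((488.476806640625, -165.08628845214844), (7.957052230834961, 49.30651092529297), 60.417877197265625)
wrist 480 0.09783026850942134 ((491.5046081542969, -159.7685546875), (66.87493896484375, 58.60062026977539), 75.74932861328125)
```

View pics/side_end.png

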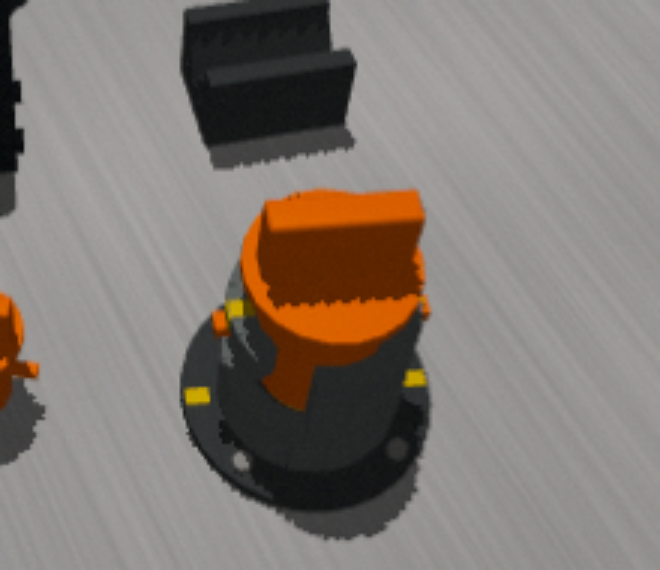

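View pics/top_end.png

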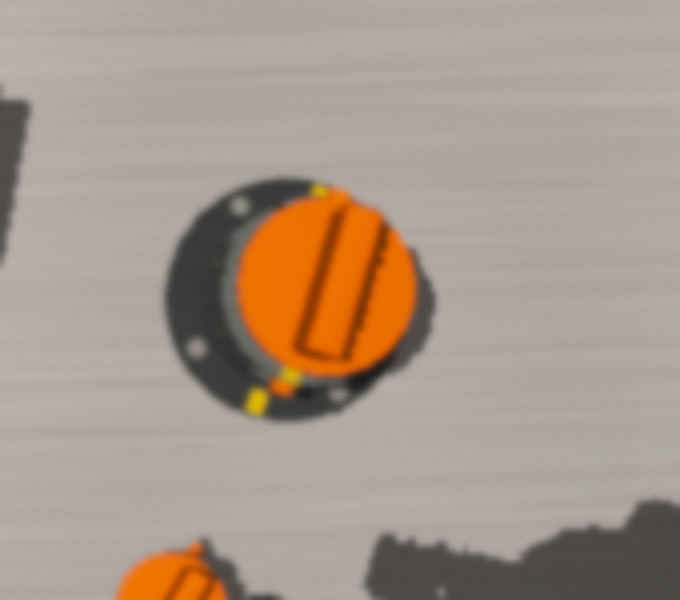

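Both views show the lugs under the yellow marks. In the side crop the left lug is at (222,323) below the rim mark at (235,308); in the top crop it is at (283,388), by the mark at (290,377). The flange is at 0.0975 and the bar at about -19°, so the sleeve is locked and the arm is clear. I'll hand it in.

```bash
python3 -c "
from cell import arm
print(arm.job_done()); print(arm.get_state()['time'])"
```

```text
the job is handed in; nothing more can be done
None
the job is handed in; nothing more can be done
```

The large orange sleeve is locked in its pot and I've handed the job in. I gripped its bar, pressed it down about 23 mm, turned it clockwise about 51° to the yellow marks, let it rise into the notches, then let go and moved the arm clear.

**Last checks:**
- **Height:** after release, the flange top is at z ≈ 0.0975 m and the bar top at ≈ 0.131 m. Against the start readings that is 8 mm of spring travel, the locked value.
- **Angle:** the bar is at about -19°, against -18.9° for the notch axis, and both lugs sit under the yellow marks.
- **Contact and time:** the largest force I read was about 10 N, and the job took about 7.5 s.
- **Other objects:** the arm stayed well clear of the blue sleeve and the small orange one, though I did not re-measure them afterwards.

**Disagreement:** the last wrist-camera fit of the bar top was poor (z 0.128 m, about 10° off). It rested on only 68 pixels because the bar was partly out of view. The side and top cameras agree with each other, so I relied on those.

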